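Dock the battery pack until the latch clicks behind it

ROBOT

A 7-joint arm with a two-finger parallel gripper is mounted at the origin on the work surface. World frame = base frame: x ahead of the robot, y to its left, z up, the work surface at z = 0. Lengths are in mm, angles in rad, forces in N, time in s.
With the tool pointing down it reaches from about 350 to 900 mm from the base axis. Payload 7.2 kg.
Tool frame: the origin (TCP) lies at the very end of the fingers, on their centre line; the grasp point (between the pads) lies 19 mm behind it (arm.tcp_to_grasp is the distance from the TCP to the grasp point, in mm); z points along the fingers, y is the line along which they close (so a half turn about z gives the same grasp; the last joint's range is limited). The gripper opens to 88 mm and grips with 3 to 60 N. Pads are 20 mm wide; open, the fingers measure 115 mm over their backs; the gripper's body (75 mm by 178 mm) begins 61 mm behind the grasp point.
Start: joints at [-1.213, 0.411, -0.013, 1.596, 0.006, 1.134, -0.082], TCP at [258.165, 569.192, 222.653] pointing down, gripper open.
Joint ranges: [-2.95, 2.95], [-0.29, 1.99], [-1.47, 1.44], [0.14, 2.54], [-1.03, 4.17], [0.13, 1.85], [-2.86, 2.86]. Speed limits (rad/s): [2.39, 2.39, 3.01, 3.01, 3.14, 3.14, 3.14].

INTERFACE

Orientations are given as a unit quaternion [x, y, z, w].
In Python, from workcell import arm gives the robot as it stands.
- The arm moves only by the shell command python3 -m jog 'ROWS' [OPENING] [FORCE]. ROWS is JSON, a list of rows, each an object of numbers: "dx", "dy", "dz": the shift along the world's x, y, z in units of 0.6 m (1.0 is 0.6 m); "roll": the turn about the world's z in units of 120 degrees (1.0 is 120 degrees). A call has 1 to 10 rows; each row shifts and turns the commanded pose from where the row before left it; what a row does not reach is not made up. A row lasts 1/10 s, in which the tool goes at most 50 mm and 8.59 degrees, less where a joint would pass 70% of its speed; a pose out of reach is approached as far as the arm can. A call with a number of a shift or a turn outside -1 to 1 is refused whole. A call with a gripper value outside its range is refused whole. OPENING is the opening, from 0 (shut) to 1 (fully open), set as the call begins (- or left out, the last holds). The fingers move at their own pace and stop on an object; FORCE is the grip in N (left out, the last holds). Time passes only in rows, so rows that do not move let the fingers close. It gives the time, the measured TCP pose, the force, the opening and the grip force at its end, in the units of the state.
- arm.state(): the state, without advancing time (a new reading comes with each control period).
- arm.read_camera(name): name is "side" or "top" or "wrist"; returns (picture, depth): 384x512x3 uint8, red, green, blue; 384x512 float32, mm along the optical axis (not along the pixel's ray), 0 where there is no reading.
- arm.camera_model(name): a dict with "fovy" (degrees; the focal length in pixels is half the picture's height over the tangent of half this angle, whatever the lens; pixels are square), "cx", "cy" (the principal point, pixels), "R" (3x3) and "t" (3): a world point X has camera coordinates R X + t. Camera axes: x right, y down, z forward; pixel columns grow to the right and rows downward; lengths in mm; the calibration is good to about 2 mm. A picture is of the moment at which its call begins: read the wrist's pose just before it. camera_model takes no time and is no camera call; for the wrist camera it gives the pose at the moment of the call.
- arm.hand_in(): hands the job in; it is judged then, once.
Trained networks look in the newest picture that a camera, given by its name, has taken for a name from the list of things; names that differ only in an ending like _2 or _b are one class to them, and where a whole thing is asked for, a point or a joint stands for the part that bears it (a point fixed in the world has none). Each returns a list of dicts, best first, with "conf" (0 to 1); they miss things now and then, are a little off and sometimes report something else, mostly with a low value. They report only what shows in the picture. A call takes as long as a camera call. They do not tell look-alikes from the thing itself.
- arm.trace(target, camera): "region" (384x512 bool, what is visible of it) and "box" ([left, top, width, height] in pixels, round what is visible of it).
- arm.pinpoint(target, camera): "pixel" ([column, row] in pixels: a listed point, or the origin of a listed thing).
The state is a dict: "time": time; "qpos": joint angles; "dq": joint speeds; "effort": joint torques, N m; "tcp_pos": TCP position; "tcp_rot": TCP orientation; "wrist_force": force on the tool from outside, world axes, zero at the start; "moment": the same for the moment, N m; "grip_width": finger opening in mm; "finger_force": force on a finger pad.
Only numpy, scipy, OpenCV 4.12 (cv2) and the standard library are available. Lean on these libraries where they do the work, as an engineer would, in place of code of your own. Each camera call takes 0.05 s, during which the arm holds its last target. There are 200 camera calls.

TASK

Stand the tall, narrow battery pack in the open entry of the charging dock, lengthwise along the channel and clear of the latch, then slide it along the channel past the sprung latch, towards the end wall, until the latch has sprung shut behind it. Leave it standing there, released, and leave the flat, wide pack where it is.

Things in the scene. Friction and masses are not known exactly. Their poses are not given: they have to be found in the camera images.
- pack_mid (a point): Centre (38 mm above the underside) of the tall, narrow battery pack: a light-grey plastic block with a paper label, 80 mm long (its x), 40 mm wide (its y), 76 mm high (z up), about 0.3 kg, loose on the bench. Its ends are alike: either may go first. Grasp it from above across the 40 mm.
- dock: White-grey dock, fixed. Origin: bench level, channel's middle line; x runs from entry to end wall, y to the latch side. Floor 6 mm up; walls, latch 18 mm. Entry x -155 to -60 mm, 72 mm wide, narrows till x -30 to a 48 mm channel. End wall face x +141, 46 mm high. Pack centre (80 mm pack): x -115 to -75 in the entry, clear of the latch; beyond +90 the latch shuts behind it; +101 at the end wall.
- latch (a joint): Sprung steel latch bar, 60 mm, on a vertical pin at dock x -20, y +36 mm; its blunt nose at x +30 to +42 mm reaches into the channel to y +7 mm. 0 = shut, up to 0.6 rad pushed outwards; about 0.25 while a pack passes. A pack going to the end wall pushes it aside with about 2 to 5 N; it springs shut behind it and blocks its return.
- flat_pack_mid (a point): Centre (23 mm above its underside) of the flat, wide battery pack, of the same grey plastic: 80 mm long, 66 mm wide, 46 mm high. It does not belong in this dock and stays where it is.
Not all that is in view belongs to the job. Leave any pink look-alike of the part that bears pack_mid alone.

How it is judged (in metres and radians):
On the way, in this order (a step that is already met when the one before it is completed fails the run):
1. the tall pack stands in the dock's entry, lengthwise, clear of the shut latch (x of pack_mid in the frame of dock between -0.13 and -0.055 m and value of joint latch below 0.06 rad and y of pack_mid in the frame of dock between -0.02 and 0.02 m and z of pack_mid in the frame of dock below 0.054 m and angle between pack_mid's own z axis and vertical below 0.17 rad and angle between the x axis of pack_mid and the x axis of dock, either way round below 0.2 rad), for 0.1 s.
2. the pack, sliding in the channel, pushes the latch aside (value of joint latch above 0.12 rad and x of pack_mid in the frame of dock between -0.055 and 0.085 m and y of pack_mid in the frame of dock between -0.016 and 0.016 m and z of pack_mid in the frame of dock below 0.054 m).
At the end, for the whole second after the job is handed in: The tall pack stands upright (within 10 degrees) on the dock's floor between the latch and the end wall (its centre 77 to 106 mm along the dock's x, within 16 mm of the middle line, within 11 degrees of lengthwise), and the latch is shut behind it (below 0.06 rad) (x of pack_mid in the frame of dock between 0.077 and 0.106 m and value of joint latch below 0.06 rad and y of pack_mid in the frame of dock between -0.016 and 0.016 m and z of pack_mid in the frame of dock below 0.054 m and angle between pack_mid's own z axis and vertical below 0.17 rad and angle between the x axis of pack_mid and the x axis of dock, either way round below 0.2 rad); the robot touches nothing.
It fails at once if the flat, wide pack is moved by more than 30 mm (distance of flat_pack_mid from where it was at the start of the episode above 0.03 m).
It also fails if it takes over 43 s, if anything falls off the work surface, if the arm or the gripper's body presses on something with over 40 N, if the wrist force passes 120 N, or if a joint passes its speed limit or range.

## Working session

There is one attempt and no reset: what is moved stays moved. The work goes in short steps, Python scripts to look and compute and a shell command to move; the robot and the scene stay as the last step left them, time stands still between calls to the robot, and variables do not carry over. Pictures are saved under pics/ and viewed, at most 10 in all, crops included, and the job is handed in when it is done.

```bash
mkdir -p pics
cat > h.py <<'E'
import numpy as np,cv2
from workcell import arm
def deproj(cam,u,v,d,m=None):
    m=m or arm.camera_model(cam); f=192/np.tan(np.radians(m['fovy'])/2)
    u,v,d=map(np.asarray,(u,v,d))
    c=np.stack([(u-m['cx'])/f*d,(v-m['cy'])/f*d,d],-1)
    return (c-np.array(m['t']))@np.array(m['R'])
def at_z(cam,u,v,z):
    a=deproj(cam,u,v,100.);b=deproj(cam,u,v,1000.)
    return a+(b-a)*(z-a[2])/(b[2]-a[2])
E
python3 - <<'E'
from h import *
s=arm.state();print(s['time'],s['tcp_pos'],s['tcp_rot'],s['grip_width'])
ims=[]
for c in('top','side'):
    p,d=arm.read_camera(c);ims.append(p);np.save(c+'_d.npy',d);cv2.imwrite(f'pics/{c}0.png',p[:,:,::-1])
    for t in('pack_mid','flat_pack_mid','dock','latch'):
        for r in arm.trace(t,c)[:3]:
            v,u=np.nonzero(r['region']&(d>0));P=deproj(c,u,v,d[v,u])
            zt=np.percentile(P[:,2],98);T=P[P[:,2]>zt-6]
            rr=cv2.minAreaRect(T[:,:2].astype(np.float32))
            print(c,t,round(r['conf'],2),r['box'],'ztop',zt.round(),'rect',np.round(rr[0]),np.round(rr[1]),round(rr[2],1))
        for r in arm.pinpoint(t,c)[:3]:print('   pin',c,t,round(r['conf'],2),np.round(r['pixel']))
cv2.imwrite('pics/both.png',cv2.resize(np.vstack(ims)[:,:,::-1],(400,600)))
E
```

```text
0.0 [257.97637241 568.72210911 221.81399483] [ 2.11267754e-01  9.77427901e-01 -7.89220269e-04 -1.08212756e-04] 87.723190610913
top pack_mid 0.91 [309.5, 178.1, 18.7, 35.2] ztop 79.0 rect [ 501. -349.] [39. 78.] 81.4
top pack_mid 0.72 [382.1, 196.7, 32.5, 34.7] ztop 78.0 rect [ 450. -558.] [79. 40.] 17.7
top pack_mid 0.69 [346.6, 159.3, 33.6, 36.2] ztop 78.0 rect [ 549. -470.] [80. 40.] 39.3
   pin top pack_mid 0.89 [399. 213.]
   pin top pack_mid 0.8 [360. 178.]
   pin top pack_mid 0.66 [262. 169.]
top flat_pack_mid 0.81 [242.7, 199.0, 28.6, 31.7] ztop 49.0 rect [ 458. -188.] [63. 78.] 76.9
   pin top flat_pack_mid 0.56 [258. 215.]
top dock 0.29 [245.0, 199.7, 28.5, 29.4] ztop 49.0 rect [ 458. -188.] [63. 77.] 77.4
   pin top dock 0.65 [148. 174.]
top latch 0.45 [130.0, 161.1, 15.6, 20.1] ztop 21.0 rect [586. 131.] [11. 64.] 49.6Traceback (most recent call last):
  File "<stdin>", line 12, in <module>
ValueError: it knows: dock, flat_pack_mid, pack_mid
```

View pics/top0.png

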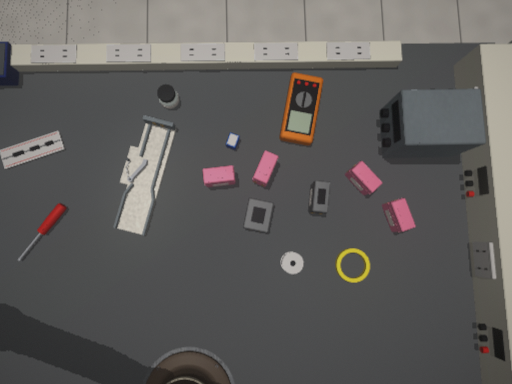

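Run:
```python
from h import *
d=np.load('top_d.npy');p=cv2.imread('pics/top0.png')
u,v=np.meshgrid(np.arange(95,190),np.arange(105,250));dd=d[v,u];P=deproj('top',u,v,dd)
z=P[...,2]
w=P[(z>40)&(z<54)&(v<140)&(u<178)&(u>135)&(dd>0)]; print('endwall',len(w),cv2.minAreaRect(w[:,:2].astype(np.float32)))
a=P[(z>4)&(z<25)&(dd>0)]; print(len(a))
H=np.clip(z*5,0,255).astype(np.uint8)
A=cv2.resize(p[105:250,95:190],None,fx=4,fy=4,interpolation=cv2.INTER_NEAREST)
B=cv2.cvtColor(cv2.resize(H,None,fx=4,fy=4,interpolation=cv2.INTER_NEAREST),cv2.COLOR_GRAY2BGR)
cv2.imwrite('pics/dockH.png',np.hstack([A,B]))
C=cv2.resize(p[150:245,210:420],(780,353),interpolation=cv2.INTER_CUBIC);cv2.imwrite('pics/packs.png',C)
m=arm.camera_model('top');print(m['R'],m['t'])
```

```text
endwall 146 ((715.0784912109375, 71.51304626464844), (82.84187316894531, 12.170350074768066), 74.39215850830078)
3387
[[-0.02501352 -0.99932328  0.02696861]
 [-0.99268263  0.02164133 -0.11879751]
 [ 0.11813348 -0.02974281 -0.99255219]] [-170.81460796  527.73169868  997.88439607]
```

View pics/dockH.png

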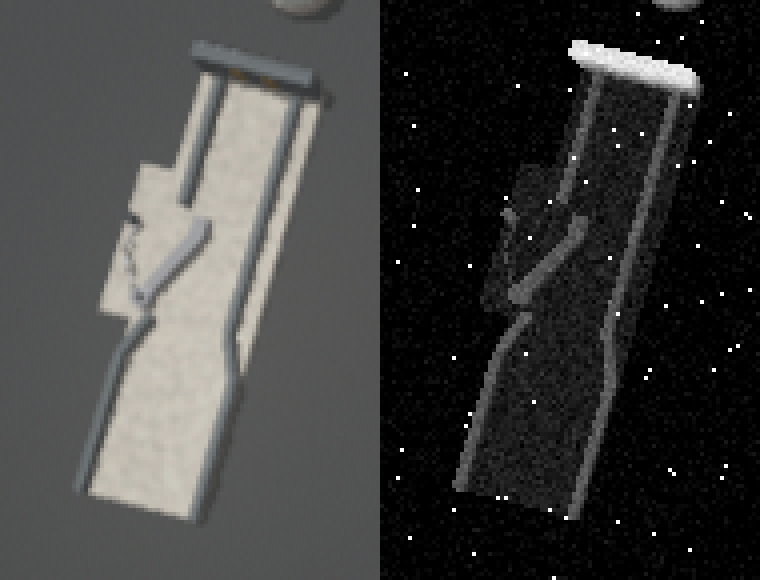

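View pics/packs.png

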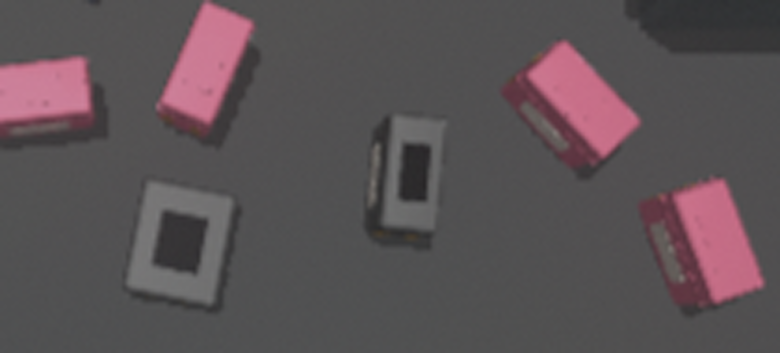

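The top view shows two grey packs, tall at pixel (320,197) and flat at (259,215). The four pink packs at (219,176), (265,168), (366,178) and (400,215) are look-alikes. The grey one at (320,197) is the target: its top is 39x78 mm at z 79, while the one at (259,215) is 63x78 mm at z 49. The dock runs from its entry at about (132,230) up to the end wall at (158,122), with the latch at (138,171).

```bash
R='x'; python3 -m jog '[{"dx":0.02,"dy":-0.0765,"roll":0.013},{"dx":0.02,"dy":-0.0765,"roll":0.013},{"dx":0.02,"dy":-0.0765,"roll":0.013},{"dx":0.02,"dy":-0.0765,"roll":0.013},{"dx":0.02,"dy":-0.0765,"roll":0.013},{"dx":0.02,"dy":-0.0765,"roll":0.013},{"dx":0.02,"dy":-0.0765,"roll":0.013},{"dx":0.02,"dy":-0.0765,"roll":0.013},{"dx":0.02,"dy":-0.0765,"roll":0.013},{"dx":0.02,"dy":-0.0765,"roll":0.013}]' 1
python3 -m jog '[{"dx":0.02,"dy":-0.0765},{"dx":0.02,"dy":-0.0765},{"dx":0.02,"dy":-0.0765},{"dx":0.02,"dy":-0.0765},{"dx":0.02,"dy":-0.0765},{"dx":0.02,"dy":-0.0765},{"dx":0.02,"dy":-0.0765},{"dx":0.02,"dy":-0.0765},{"dx":0.02,"dy":-0.0765},{"dx":0.02,"dy":-0.0765}]'
python3 - <<'E'
from h import *
from scipy.optimize import least_squares
d=np.load('top_d.npy')
u,v=np.meshgrid(np.arange(95,190),np.arange(105,250));dd=d[v,u];P=deproj('top',u,v,dd)
P=P[(dd>0)];z=P[:,2]
def loc(q,th):
    e=np.array([np.cos(th),np.sin(th)]);n=np.array([-e[1],e[0]]);r=P[:,:2]-q;return r@e,r@n
th=np.radians(-15.6);q=np.array([574.4,110.8])
W=(z>14)&(z<24)
x,y=loc(q,th)
r=W&(x>-15)&(x<130)&(y<-15)&(y>-40); re=W&(x>-150)&(x<-70)&(y<-25)&(y>-55)
le=W&(x>-150)&(x<-70)&(y>25)&(y<55); lc=W&(x>60)&(x<130)&(y>15)&(y<40)
for n,m in(('r',r),('re',re),('le',le),('lc',lc)):
    k=np.polyfit(x[m],y[m],1);print(n,m.sum(),k.round(4),np.median(y[m]),np.percentile(y[m],[5,95]))
F=(z>3)&(z<24)&(abs(y)<25)&(x<-100);print('entry x',np.percentile(x[F],[0.5,1,2]))
E2=(z>40)&(z<54)&(x>120)&(x<170);print('end',np.percentile(x[E2],[3,97]),np.percentile(y[E2],[3,97]))
s=arm.state();print(s['time'],s['tcp_pos'],s['tcp_rot'])
E
```

```text
r 133 [-3.20000e-03 -2.64174e+01] -26.821698065762302 [-29.41620066 -23.36257079]
re 77 [ 1.7000e-03 -3.8085e+01] -38.27593131368637 [-41.17986381 -35.10255753]
le 81 [8.70000e-03 4.04926e+01] 39.58046916168448 [36.43825636 42.95532916]
lc 63 [-2.50000e-03  2.75795e+01] 27.080715789290796 [24.2547506  30.60904343]
entry x [-198.30545495 -192.32853911 -172.75834189]
end [140.43678097 151.67330622] [-39.55168548  38.95428299]
0.4 [258.14451255 569.13645152 222.53456611] [ 2.11281408e-01  9.77425269e-01 -9.71238036e-05 -1.32195065e-05]invalid input
invalid input
```

```bash
python3 -m jog '[{"dx":0.02,"dy":-0.0765,"dz":0,"roll":0.013}]'
```

```text
time: 0.5
tcp_pos: [267.0, 527.3, 221.7]
tcp_rot: [0.195, 0.981, 0.001, -0.001]
wrist_force: [0.9, -0.4, 0.9]
grip_width: 87.8
finger_force: 0.0
```

```bash
python3 -m jog --help; python3 -m jog '[{"dx":0.02,"dy":-0.08}]'
```

```text
invalid input: not JSON, or not a number
invalid input
```

```bash
python3 -m jog '[{"dx":0.02,"dy":-0.0765,"dz":0,"roll":0.012},{"dx":0.02,"dy":-0.0765,"dz":0,"roll":0.012},{"dx":0.02,"dy":-0.0765,"dz":0,"roll":0.012},{"dx":0.02,"dy":-0.0765,"dz":0,"roll":0.012},{"dx":0.02,"dy":-0.0765,"dz":0,"roll":0.012},{"dx":0.02,"dy":-0.0765,"dz":0,"roll":0.012},{"dx":0.02,"dy":-0.0765,"dz":0,"roll":0.012},{"dx":0.02,"dy":-0.0765,"dz":0,"roll":0.012},{"dx":0.02,"dy":-0.0765,"dz":0,"roll":0.012},{"dx":0.02,"dy":-0.0765,"dz":0,"roll":0.012}]' 1
python3 -m jog '[{"dx":0.02,"dy":-0.0765,"dz":0,"roll":0},{"dx":0.02,"dy":-0.0765,"dz":0,"roll":0},{"dx":0.02,"dy":-0.0765,"dz":0,"roll":0},{"dx":0.02,"dy":-0.0765,"dz":0,"roll":0},{"dx":0.02,"dy":-0.0765,"dz":0,"roll":0},{"dx":0.02,"dy":-0.0765,"dz":0,"roll":0},{"dx":0.02,"dy":-0.0765,"dz":0,"roll":0},{"dx":0.02,"dy":-0.0765,"dz":0,"roll":0},{"dx":0.02,"dy":-0.0765,"dz":0,"roll":0},{"dx":0,"dy":0,"dz":0,"roll":0}]'
```

```text
time: 1.5
tcp_pos: [390.4, 62.5, 223.1]
tcp_rot: [0.073, 0.997, 0.0, 0.001]
wrist_force: [1.6, -0.2, -0.4]
grip_width: 87.8
finger_force: 0.0
time: 2.5
tcp_pos: [497.2, -355.4, 222.2]
tcp_rot: [0.077, 0.997, -0.002, -0.0]
wrist_force: [-0.2, -0.5, 0.4]
grip_width: 88.1
finger_force: 0.0
```

```bash
cat >> h.py <<'E'
def pose():
    s=arm.state();q=s['tcp_rot'];return s,np.degrees(2*np.arctan2(q[1],q[0]))-90
E
python3 - <<'E'
from h import *
s,a=pose();m=arm.camera_model('wrist');p,d=arm.read_camera('wrist');cv2.imwrite('pics/w1.png',p[:,:,::-1])
print(s['tcp_pos'],a)
for r in arm.trace('pack_mid','wrist')[:3]:
    v,u=np.nonzero(r['region']&(d>0));P=deproj('wrist',u,v,d[v,u],m);T=P[(P[:,2]>70)&(P[:,2]<86)]
    print(r['conf'],r['box'],len(T),np.percentile(P[:,2],98),cv2.minAreaRect(T[:,:2].astype(np.float32)) if len(T) else '')
E
```

```text
[ 497.24599099 -355.40366869  222.19345712] 81.21007099659437
0.98 [349.6, 172.5, 71.5, 86.9] 2155 77.5824311496761 ((579.2317504882812, -210.95941162109375), (40.28429412841797, 79.16436767578125), 65.85493469238281)
0.95 [29.2, 118.4, 100.5, 79.2] 2757 77.78540240674792 ((448.741943359375, -558.7373046875), (79.9949951171875, 40.56108474731445), 16.808822631835938)
0.92 [244.6, 132.0, 39.3, 82.6] 2521 77.70375046275238 ((499.7667236328125, -350.5078430175781), (40.0921630859375, 79.0119857788086), 82.1148681640625)
```

View pics/w1.png

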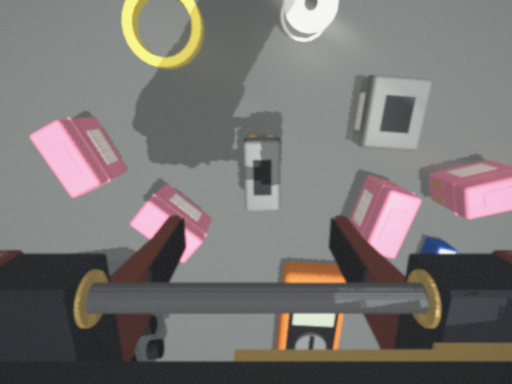

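The wrist view shows the grey tall pack at (262,175), with pink packs around it and the flat pack at (396,112). The measured centre is (500,-350.5), and the tool yaw is nearly right.

```bash
python3 -m jog '[{"dx":0.0045,"dy":0.008,"dz":-0.05,"roll":0.0075},{"dx":0,"dy":0,"dz":-0.06,"roll":0},{"dx":0,"dy":0,"dz":-0.06,"roll":0},{"dx":0,"dy":0,"dz":-0.05,"roll":0},{"dx":0,"dy":0,"dz":-0.05,"roll":0},{"dx":0,"dy":0,"dz":-0.033,"roll":0},{"dx":0,"dy":0,"dz":0,"roll":0}]' 1 25
python3 -m jog '[{"dx":0,"dy":0,"dz":0,"roll":0},{"dx":0,"dy":0,"dz":0,"roll":0},{"dx":0,"dy":0,"dz":0,"roll":0},{"dx":0,"dy":0,"dz":0,"roll":0},{"dx":0,"dy":0,"dz":0,"roll":0},{"dx":0,"dy":0,"dz":0,"roll":0}]' 0 25
```

```text
time: 3.3
tcp_pos: [499.8, -340.8, 38.6]
tcp_rot: [0.065, 0.998, 0.002, -0.002]
wrist_force: [-0.1, -0.1, 0.2]
grip_width: 87.8
finger_force: 0.0
time: 3.9
tcp_pos: [501.1, -345.5, 41.6]
tcp_rot: [0.066, 0.998, -0.001, 0.001]
wrist_force: [-0.0, -3.0, 2.7]
grip_width: 43.5
finger_force: 1.6
```

```bash
python3 -m jog '[{"dx":0,"dy":0,"dz":0,"roll":0},{"dx":0,"dy":0,"dz":0,"roll":0},{"dx":0,"dy":0,"dz":0,"roll":0}]' 0 25
python3 -m jog '[{"dx":0,"dy":0,"dz":0.03,"roll":0},{"dx":0,"dy":0,"dz":0.05,"roll":0},{"dx":0,"dy":0,"dz":0.07,"roll":0},{"dx":0,"dy":0,"dz":0.07,"roll":0},{"dx":0,"dy":0,"dz":0.03,"roll":0},{"dx":0,"dy":0,"dz":0,"roll":0}]'; python3 -c "
from h import *
s,a=pose();print(s['tcp_pos'],a,s['grip_width'],s['wrist_force'])"
```

```text
time: 4.2
tcp_pos: [501.0, -345.4, 41.5]
tcp_rot: [0.066, 0.998, -0.001, 0.001]
wrist_force: [-1.0, -4.6, 5.4]
grip_width: 39.9
finger_force: 25.0
time: 4.8
tcp_pos: [501.8, -343.6, 192.7]
tcp_rot: [0.065, 0.998, 0.0, 0.001]
wrist_force: [-0.5, -1.1, -4.3]
grip_width: 39.9
finger_force: 25.0
[ 501.76393289 -343.58448117  192.65343135] 82.51112184735905 39.944270533141335 [-0.48322994 -1.05734071 -4.27626404]
```

```bash
python3 -m jog '[{"dx":-0.003,"dy":0.05,"dz":0,"roll":-0.007},{"dx":-0.003,"dy":0.075,"dz":0,"roll":-0.007},{"dx":-0.003,"dy":0.08,"dz":0,"roll":-0.007},{"dx":-0.003,"dy":0.08,"dz":0,"roll":-0.007},{"dx":-0.003,"dy":0.08,"dz":0,"roll":-0.007},{"dx":-0.003,"dy":0.08,"dz":0,"roll":-0.007},{"dx":-0.003,"dy":0.08,"dz":0,"roll":-0.007},{"dx":-0.003,"dy":0.08,"dz":0,"roll":-0.007},{"dx":-0.003,"dy":0.08,"dz":0,"roll":-0.007},{"dx":-0.003,"dy":0.075,"dz":0,"roll":-0.005}]'
python3 -m jog '[{"dx":0,"dy":0.04,"dz":0,"roll":0},{"dx":0,"dy":0,"dz":-0.04,"roll":0},{"dx":0,"dy":0,"dz":-0.04,"roll":0},{"dx":0,"dy":0,"dz":0,"roll":0},{"dx":0,"dy":0,"dz":0,"roll":0}]'
cat > look.py <<'E'
from h import *
import sys
th=np.radians(-15.6);e=np.array([np.cos(th),np.sin(th)]);n=np.array([-e[1],e[0]]);q=np.array([574.5,111.3])
s,a=pose();t=np.array(s['tcp_pos']);r=t[:2]-q
print('t',s['time'],'tcp',t.round(1),'yaw-74.4',round(a-74.4,2),'dock xy',r@e,r@n,'F',np.round(s['wrist_force'],1))
if len(sys.argv)>1:
  for c in('wrist','top'):
    m=arm.camera_model(c);p,d=arm.read_camera(c);cv2.imwrite(f'pics/{sys.argv[1]}_{c}.png',p[:,:,::-1])
    v,u=np.nonzero(d>0);P=deproj(c,u,v,d[v,u],m);P[:,:2]-=q;X=P[:,:2]@e;Y=P[:,:2]@n;Z=P[:,2]
    W=(Z>14)&(Z<24)
    for nm,x0,x1,y0,y1 in(('re',-150,-70,-50,-28),('le',-150,-70,28,50),('r',-15,130,-38,-18)):
        k=W&(X>x0)&(X<x1)&(Y>y0)&(Y<y1)
        if k.sum()>15:print(c,nm,k.sum(),np.polyfit(X[k],Y[k],1).round(4),np.percentile(Y[k],[5,50,95]).round(1))
    E_=(Z>36)&(Z<54)&(X>125)&(X<170)&(abs(Y)<35)
    if E_.sum()>15:print(c,'end',np.percentile(X[E_],[3,97]).round(1))
    for o in arm.trace('pack_mid',c)[:6]:
        v,u=np.nonzero(o['region']&(d>0));T=deproj(c,u,v,d[v,u],m)
        T=T[T[:,2]>np.percentile(T[:,2],95)-5];L=T[:,:2]-q
        l=np.stack([L@e,L@n],1).astype(np.float32);R=cv2.minAreaRect(l)
        if abs(R[0][1])<60:print(c,'pack',round(o['conf'],2),o['box'],'z',np.median(T[:,2]).round(1),R)
E
python3 look.py a
```

```text
time: 5.8
tcp_pos: [480.5, 114.5, 188.8]
tcp_rot: [0.136, 0.991, -0.001, -0.002]
wrist_force: [1.5, 0.2, -4.1]
grip_width: 40.0
finger_force: 25.0
time: 6.3
tcp_pos: [481.5, 135.6, 141.7]
tcp_rot: [0.137, 0.991, -0.001, -0.002]
wrist_force: [-0.3, -0.4, -3.3]
grip_width: 40.3
finger_force: 25.0
t 6.3 tcp [481.5 135.6 141.7] yaw-74.4 -0.1 dock xy -96.08394949908147 -1.572142101703127 F [-0.3 -0.4 -3.3]
wrist re 311 [-1.80000e-02 -4.15204e+01] [-42.  -39.2 -36.4]
wrist le 343 [2.45000e-02 4.15953e+01] [35.6 38.6 41.3]
wrist r 121 [-1.16000e-02 -2.61849e+01] [-29.9 -27.3 -24.8]
wrist pack 0.67 [215.6, 155.3, 87.2, 172.7] z 176.5 ((-96.9056625366211, -0.9249038696289062), (39.835975646972656, 79.37681579589844), 89.9694595336914)
top re 79 [-1.40000e-03 -3.90174e+01] [-41.7 -39.1 -35.6]
top r 129 [ 3.200e-03 -2.733e+01] [-30.1 -27.2 -24.3]
top end [140.3 151.4]
```

The pack is centred over the entry and aligned, so I lower it about 93 mm.

```bash
python3 -m jog '[{"dx":0.0004,"dy":0.0015,"dz":-0.04,"roll":0},{"dx":0,"dy":0,"dz":-0.045,"roll":0},{"dx":0,"dy":0,"dz":-0.035,"roll":0},{"dx":0,"dy":0,"dz":-0.018,"roll":0},{"dx":0,"dy":0,"dz":-0.008,"roll":0},{"dx":0,"dy":0,"dz":-0.006,"roll":0},{"dx":0,"dy":0,"dz":0,"roll":0},{"dx":0,"dy":0,"dz":0,"roll":0},{"dx":0,"dy":0,"dz":0,"roll":0}]'
python3 look.py b
```

```text
time: 7.4
tcp_pos: [483.6, 137.1, 52.3]
tcp_rot: [0.137, 0.991, 0.0, 0.0]
wrist_force: [-0.8, 0.1, -3.6]
grip_width: 39.8
finger_force: 25.0
t 7.4 tcp [483.6 137.1  52.3] yaw-74.4 -0.09 dock xy -94.53392747287641 0.39053397544636353 F [-0.8  0.1 -3.6]
wrist re 911 [-8.50000e-03 -4.01839e+01] [-42.1 -39.2 -36.4]
wrist le 833 [1.01000e-02 3.95472e+01] [35.5 38.4 41.2]
wrist r 225 [  0.0499 -28.2225] [-30.2 -27.7 -24.5]
wrist pack 0.67 [217.0, 156.0, 85.9, 172.0] z 87.1 ((-95.47175598144531, 0.9404830932617188), (39.904476165771484, 79.47504425048828), 89.85799407958984)
top re 18 [ -0.     -39.0362] [-41.6 -39.3 -35.6]
top r 140 [ 1.00000e-04 -2.71901e+01] [-30.1 -27.1 -23.8]
top end [139.9 151.6]
```

```bash
python3 -m jog '[{"dx":0,"dy":0,"dz":-0.003,"roll":0},{"dx":0,"dy":0,"dz":-0.003,"roll":0},{"dx":0,"dy":0,"dz":0,"roll":0},{"dx":0,"dy":0,"dz":0,"roll":0}]'
python3 look.py
```

```text
time: 8.0
tcp_pos: [483.0, 136.8, 47.9]
tcp_rot: [0.137, 0.991, -0.0, -0.0]
wrist_force: [-0.2, 0.6, -4.9]
grip_width: 39.7
finger_force: 25.0
t 8.0 tcp [483.  136.8  47.9] yaw-74.4 -0.1 dock xy -94.97450209570941 -0.050753246314006045 F [-0.2  0.6 -4.9]
```

```bash
python3 -m jog '[{"dx":0,"dy":0,"dz":-0.001,"roll":0},{"dx":0.0193,"dy":-0.0054,"dz":0,"roll":0},{"dx":0.0193,"dy":-0.0054,"dz":0,"roll":0},{"dx":0.0193,"dy":-0.0054,"dz":0,"roll":0},{"dx":0.0193,"dy":-0.0054,"dz":0,"roll":0},{"dx":0.0193,"dy":-0.0054,"dz":0,"roll":0},{"dx":0.0193,"dy":-0.0054,"dz":0,"roll":0},{"dx":0.0193,"dy":-0.0054,"dz":0,"roll":0},{"dx":0,"dy":0,"dz":0,"roll":0}]'
python3 look.py c
```

```text
time: 8.9
tcp_pos: [565.8, 112.3, 47.4]
tcp_rot: [0.138, 0.99, -0.001, 0.001]
wrist_force: [1.0, -4.4, 4.8]
grip_width: 40.0
finger_force: 25.0
t 8.9 tcp [565.8 112.3  47.4] yaw-74.4 -0.21 dock xy -8.610091970596141 -1.3775280352920056 F [ 1.  -4.4  4.8]
wrist re 1413 [-6.00000e-04 -3.91808e+01] [-42.1 -39.1 -36.4]
wrist le 1396 [-3.00000e-04  3.81394e+01] [35.5 38.1 41.2]
wrist r 214 [  0.0319 -30.4936] [-30.2 -27.5 -24.5]
wrist pack 0.63 [215.0, 156.9, 86.5, 172.4] z 82.2 ((-9.46959114074707, -0.8294754028320312), (39.83601760864258, 79.86924743652344), 89.89348602294922)
top re 77 [ 8.50000e-03 -3.78826e+01] [-41.7 -38.8 -35.7]
top le 81 [6.80000e-03 3.95686e+01] [35.8 38.9 41.9]
top r 79 [ 2.00000e-04 -2.71473e+01] [-30.2 -27.1 -24. ]
top end [140.2 151.9]
```

```bash
python3 -m jog '[{"dx":0.0195,"dy":-0.0045,"dz":0,"roll":0},{"dx":0.0195,"dy":-0.005,"dz":0,"roll":0},{"dx":0.0195,"dy":-0.0054,"dz":0,"roll":0},{"dx":0.0193,"dy":-0.0054,"dz":0,"roll":0},{"dx":0.0193,"dy":-0.0054,"dz":0,"roll":0},{"dx":0.0193,"dy":-0.0054,"dz":0,"roll":0},{"dx":0.0193,"dy":-0.0054,"dz":0,"roll":0},{"dx":0.0193,"dy":-0.0054,"dz":0,"roll":0},{"dx":0,"dy":0,"dz":0,"roll":0},{"dx":0,"dy":0,"dz":0,"roll":0}]'
python3 look.py d
```

```text
time: 10.1
tcp_pos: [658.1, 89.3, 47.4]
tcp_rot: [0.137, 0.991, 0.0, 0.001]
wrist_force: [1.1, 0.3, -2.0]
grip_width: 39.8
finger_force: 25.0
t 10.1 tcp [658.1  89.3  47.4] yaw-74.4 -0.11 dock xy 86.4828905330495 1.3041375968638116 F [ 1.1  0.3 -2. ]
wrist r 1406 [-1.25000e-02 -2.71116e+01] [-30.2 -27.5 -24.5]
wrist end [146.2 151.6]
wrist pack 0.96 [217.5, 156.9, 82.9, 172.1] z 82.2 ((85.51202392578125, 1.8201065063476562), (39.86943054199219, 79.58076477050781), 89.9761734008789)
top re 80 [ 6.5000e-03 -3.8041e+01] [-41.6 -38.7 -36. ]
top le 77 [-2.10000e-03  3.86781e+01] [35.7 38.7 42.4]
top r 89 [ 5.70000e-03 -2.71147e+01] [-30.1 -27.3 -23.8]
top end [141.9 151.9]
```

Another 11 mm takes it to about x = 97; then check the latch.

```bash
python3 -m jog '[{"dx":0.009,"dy":-0.003,"dz":0,"roll":0},{"dx":0.009,"dy":-0.003,"dz":0,"roll":0},{"dx":0,"dy":0,"dz":0,"roll":0},{"dx":0,"dy":0,"dz":0,"roll":0}]'
python3 look.py f
python3 -c "
import cv2;p=cv2.imread('pics/f_top.png');cv2.imwrite('pics/f_crop.png',cv2.resize(p[95:245,85:205],None,fx=4,fy=4))"
```

```text
time: 10.7
tcp_pos: [668.4, 85.1, 47.4]
tcp_rot: [0.137, 0.991, -0.0, 0.0]
wrist_force: [0.5, -0.0, -1.7]
grip_width: 39.9
finger_force: 25.0
t 10.7 tcp [668.4  85.1  47.4] yaw-74.4 -0.12 dock xy 97.49854316382286 0.06653767233056639 F [ 0.5 -0.  -1.7]
wrist r 1536 [-1.1300e-02 -2.7131e+01] [-30.2 -27.6 -24.6]
top re 78 [ 1.70000e-03 -3.86036e+01] [-41.7 -38.7 -35.5]
top le 80 [4.10000e-03 3.94845e+01] [35.9 39.3 42.1]
top r 109 [  0.0279 -27.5018] [-30.1 -26.9 -18.9]
top pack 0.68 [138.6, 139.1, 23.3, 16.8] z 81.2 ((68.05735778808594, -0.8615341186523438), (41.654563903808594, 20.843549728393555), 89.93326568603516)
```

View pics/f_crop.png

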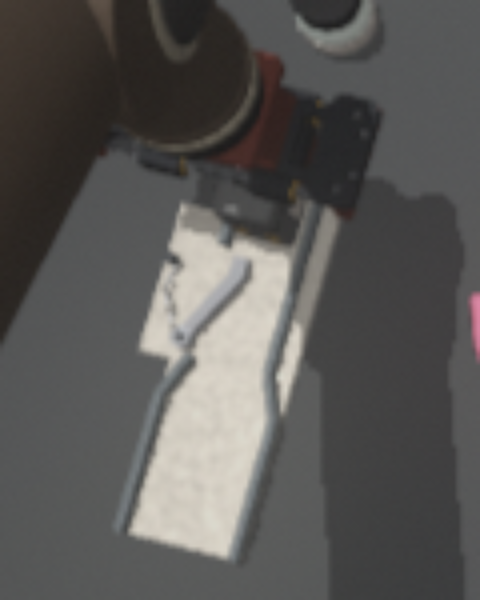

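The crop shows the latch (bar from about (180,338) to its nose at (245,262)) back across the channel, with the pack behind it. Next: release and rise.

```bash
python3 -m jog '[{"dx":0,"dy":0,"dz":0,"roll":0},{"dx":0,"dy":0,"dz":0,"roll":0},{"dx":0,"dy":0,"dz":0,"roll":0},{"dx":0,"dy":0,"dz":0,"roll":0},{"dx":0,"dy":0,"dz":0,"roll":0},{"dx":0,"dy":0,"dz":0,"roll":0},{"dx":0,"dy":0,"dz":0,"roll":0},{"dx":0,"dy":0,"dz":0,"roll":0}]' 1
python3 -m jog '[{"dx":0,"dy":0,"dz":0.03,"roll":0},{"dx":0,"dy":0,"dz":0.06,"roll":0},{"dx":0,"dy":0,"dz":0.06,"roll":0},{"dx":0,"dy":0,"dz":0.06,"roll":0},{"dx":0,"dy":0,"dz":0.06,"roll":0},{"dx":0,"dy":0,"dz":0,"roll":0},{"dx":0,"dy":0,"dz":0,"roll":0}]'
python3 look.py g
```

```text
time: 11.7
tcp_pos: [668.0, 85.5, 47.5]
tcp_rot: [0.137, 0.991, 0.0, 0.0]
wrist_force: [0.5, 0.3, 0.4]
grip_width: 87.7
finger_force: 0.0
time: 12.4
tcp_pos: [668.2, 85.5, 210.2]
tcp_rot: [0.137, 0.991, 0.0, 0.001]
wrist_force: [-0.3, -0.1, -0.3]
grip_width: 87.8
finger_force: 0.0
t 12.4 tcp [668.2  85.5 210.2] yaw-74.4 -0.09 dock xy 97.20741353294456 0.3828909783877065 F [-0.3 -0.1 -0.3]
wrist re 97 [-2.82000e-02 -4.16075e+01] [-42.3 -39.2 -36.6]
wrist le 96 [3.1400e-02 4.0686e+01] [35.5 38.3 41. ]
wrist r 638 [ -0.     -27.3202] [-30.1 -27.3 -24.5]
wrist end [140.  151.5]
wrist pack 0.68 [238.4, 135.9, 41.5, 81.2] z 82.2 ((95.99825286865234, 0.70001220703125), (78.31243896484375, 39.8195686340332), 0.645850419998169)
top re 74 [-1.50000e-03 -3.90691e+01] [-41.9 -39.1 -36.1]
top le 79 [3.60000e-03 3.91858e+01] [35.7 38.8 42.2]
top r 153 [ 1.90000e-02 -2.71994e+01] [-30.  -26.6 -18.7]
top end [126.8 151.2]
top pack 0.71 [140.2, 123.2, 23.8, 33.8] z 81.9 ((81.80780792236328, 0.16693687438964844), (49.44697189331055, 39.06548309326172), 1.6702977418899536)
```

View pics/g_wrist.png

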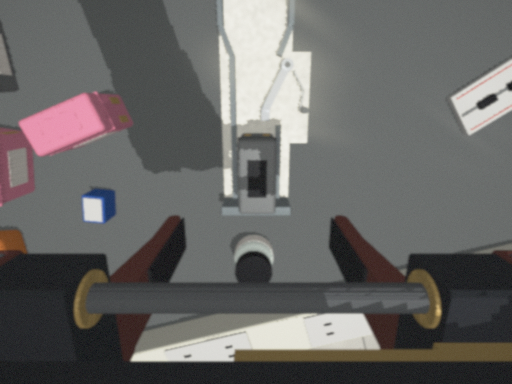

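The pack stands at about (258,175) against the end-wall side, x ≈ 96 mm. The latch, from (288,63) to (264,115), is shut behind it and the gripper is clear.

```bash
python3 -c "
from workcell import arm
print(arm.hand_in())"
```

```text
the job is handed in; nothing more can be done
None
```

The tall pack stands released in the dock at about x = 96 mm with the latch shut behind it, I never touched the flat pack, and the job was handed in after about 12.5 s; no verdict was returned.

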